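# Clip a sample tube into the tube mixer

### The job

Take the long capped sample tube (not the short one) from the cradle and press it down into the two spring clips of the tube mixer, its round foot towards the stop pin and still clear of it, until both clips have snapped around it and it lies level on the saddles. Then slide it along in the clips so that its foot pushes the sprung stop pin in to its hard end, bear on it there for a moment with some 8 N, and let go, leaving the foot against the pin. Be gentle: never let the tube press on the mixer with more than 40 N in all, nor on the pin with more than 15 N (feel for it; it is set in a different place each time), and leave everything else where it stands.

Things in the scene. Friction and masses are not known exactly. Their poses are not given: they have to be found in the camera images.
- long_tube: Tube to load: clear with a white paper label, 16 mm in diameter, domed foot, plain grey cap 19 mm in diameter; 133 mm long, about 22 g. Lies level in either place of the cradle, foot towards the cradle's +x. Origin on its axis; +x along the axis to the foot (tip at x = 65 mm); straight glass from x = -50 to 57, cap from -68 to -50 mm. May be rolled.
- short_tube: A bystander in the other place of the cradle: the same kind of tube but only 86 mm long (foot tip at x = +38 mm, cap end at x = -48 mm). Leave it.
- cradle: Fixed black plastic cradle, base plate 100 x 150 x 6 mm, origin under its centre, on the table. Two lying places along its x axis, at y = 40 and -40 mm; in each, two V blocks 5 mm thick at x = -27 and 27 mm (open between them, up to 40 mm high) hold a tube with its axis 40 mm above the table.
- mixer: Fixed white tube mixer, base 240 (along its x) x 130 x 36 mm on screw feet (set 2 to 14 mm high), aluminium deck with its top at z = 48 mm; origin at the centre of the base's underside. Two spring clips for one tube stand on the deck at x = -34 and 34 mm, each 8 mm wide along x, nothing between them above the deck. A clipped tube lies along x, its axis at y = 0, z = 80 mm.
- mixer_seat (a point): Point on a seated tube's axis midway between the clips: mixer x = 0, y = 0, z = 80 mm; the mixer's axes. The clips press a seated tube onto the saddles and hold it by friction: sliding it along x takes roughly 3 to 12 N, steady over the way.
- tube_foot (a point): Tip of the long tube's round foot, on its axis (tube x = 65 mm).
- saline: Bystander: clear bottle 68 mm in diameter, 150 mm tall.
- tape_a: Bystander: roll of tape in a blue holder, 72 mm high, 33 mm thick, standing between cradle and mixer.
- tape_b: Bystander: another such roll of tape, farther back.
- jar: Bystander: small jar, 54 mm in diameter, 60 mm tall, standing nearer the robot.
- clip0 (a point): First clip of the mixer, at the axis of a seated tube: mixer x = -34, y = 0, z = 80 mm. A saddle (top at z = 72 mm) between two upright spring-steel fingers whose rounded lips leave 11 mm at z = 86.5 mm, flaring above to about 32 mm at z = 98 mm.
- clip1 (a point): Second clip of the mixer, at the axis of a seated tube: mixer x = 34, y = 0, z = 80 mm. Like clip0. A tube from above meets the lips with its axis at about z = 93 mm, spreads them and snaps down onto the saddles; the resistance of both clips together peaks at about 6 to 12 N (varies with friction) between z = 93 and 87 mm and then drops away.
- stop: Fixed track of the stop on the deck; origin always at mixer x = 54, y = 0, z = 48 mm, mixer's axes. It carries a bracket with the stop pin: a black rubber disc 16 mm in diameter on the clipped tube's axis, 32 mm above the track. Where it is set is not measured: its face, out, is 0 to 14 mm along +x from here. Pushed to +x it springs back (1 N at first, 3 N when in) and ends hard after 5 mm.
Things that resemble listed ones, but are neither listed nor needed, are in the scene too. What is shaped like the long_tube but black is not meant.

How it is judged:
On the way, in this order (a step that is already met when the one before it is completed fails the run):
1. the long tube is snapped down in both clips, level on the saddles, foot towards the stop pin and clear of it (z of long_tube in the frame of mixer between 0.077 and 0.0825 m and y of long_tube in the frame of mixer between -0.003 and 0.003 m and angle between the x axis of long_tube and the x axis of mixer, either way round below 0.06 rad and x of tube_foot in the frame of mixer above 0.038 m and contact force between long_tube and stop below 0.5 N), for 0.2 s.
2. the tube, still in the clips, bears on the stop pin at its hard end with more than 5 N (z of long_tube in the frame of mixer between 0.077 and 0.0825 m and y of long_tube in the frame of mixer between -0.003 and 0.003 m and angle between the x axis of long_tube and the x axis of mixer, either way round below 0.06 rad and x of tube_foot in the frame of mixer above 0.038 m and contact force between long_tube and stop above 5 N), for 0.1 s.
At the end, for the whole second after the job is handed in: The long tube lies in both clips with its axis at mixer z = 77 to 82.5 mm, within 3 mm sideways and 0.06 rad of the mixer's x axis, its foot towards the stop and still bearing on the sprung pin (more than 0.3 N), tube at rest and released (z of long_tube in the frame of mixer between 0.077 and 0.0825 m and y of long_tube in the frame of mixer between -0.003 and 0.003 m and angle between the x axis of long_tube and the x axis of mixer, either way round below 0.06 rad and x of tube_foot in the frame of mixer above 0.038 m and contact force between long_tube and stop above 0.3 N and linear speed of long_tube below 0.01 m/s); the robot touches nothing.
It fails at once if the tube is pressed on the mixer with more than 40 N in all (contact force between long_tube and mixer above 40 N).
It fails at once if the tube is pushed on the stop pin with more than 15 N (contact force between long_tube and stop above 15 N).
It fails at once if a bystander is moved by more than 20 mm (distance of any of short_tube, saline, tape_a, tape_b, jar from where it was at the start of the episode above 0.02 m).
It also fails if it takes over 72 s, if anything falls off the work surface, if the arm or the gripper's body presses on something with over 40 N, if the wrist force passes 120 N, or if a joint passes its speed limit or range.

### The arm

A 6-joint arm with a two-finger parallel gripper is mounted at the origin on the work surface. World frame = base frame: x ahead of the robot, y to its left, z up, the work surface at z = 0. Lengths are in m, angles in rad, forces in N, time in s.
With the tool pointing down it reaches from about 0.375 to 0.975 m from the base axis. Payload 3.8 kg.
Tool frame: the origin (TCP) lies on the centre line of the jaws, within the pads' length; the fingertips stand tip_extent ahead of it and the grasp point (between the pads) lies 8 mm behind it (tip_extent is the distance from the TCP to the fingertips, in m); z points along the fingers, y is the line along which they close (so a half turn about z gives the same grasp; the last joint's range is limited). The gripper opens to 85 mm and grips with 20 to 120 N. Pads are 22 mm wide; open, the fingers measure 114 mm over their backs; the gripper's body (76 mm by 85 mm) begins 54 mm behind the grasp point. The pads swing forward as they close: fully open they stand 13 mm farther back than shut.
Start: joints at [1.176, 0.264, 1.604, -0, 1.274, -0.037], TCP at [0.236, 0.632, 0.242] pointing down, gripper open.
Joint ranges: [-2.63, 2.63], [-0.94, 2.18], [0.31, 2.57], [-1.31, 4.45], [0, 2.66], [-2.55, 2.55]. Speed limits (rad/s): [2.57, 2.57, 3.14, 3.14, 3.14, 3.14].

### API

Orientations are given as a unit quaternion [x, y, z, w].
In Python, from plant import get_state, grab_frame, get_calibration, sign_off, boxes_of, tip_extent gives the robot as it stands.
- The arm moves only by the tool apply_moves, never from a script. Its argument "commands" is a list of rows, each an object of numbers: "dx", "dy", "dz": the shift along the tool's x, y, z as a fraction of full scale; "wx", "wy", "wz": the turn, a rotation vector about the tool's x, y, z as a fraction of full scale; "jaw": the gripper command: -1 is fully open, 1 is shut, values between are in proportion. In form: [{"dx": .., "dy": .., "dz": .., "wx": .., "wy": .., "wz": .., "jaw": ..}, ...]. A call has 1 to 10 rows; each row shifts and turns the commanded pose from where the row before left it, along the tool's axes as they then stand; what a row does not reach is not made up. Full scale, the value 1, is 0.025 m for a shift and 0.15 rad for a turn. A row lasts 1/10 s, in which the tool goes at most 50 mm and 8.59 degrees, less where a joint would pass 70% of its speed; a pose out of reach is approached as far as the arm can. A call with a number of a shift or a turn outside -1 to 1 is refused whole. A call with a gripper value outside its range is refused whole. The fingers move at their own pace and stop on an object; "squeeze" is the grip in N (left out, the last holds). Time passes only in rows, so rows that do not move let the fingers close. It gives the time, the measured TCP pose, the force, the opening and the grip force at its end, in the units of the state.
- get_state(): the state, without advancing time (a new reading comes with each control period).
- grab_frame(name): name is "side" or "top"; returns the picture (480x640x3 uint8, blue, green, red); there is no depth.
- get_calibration(name): a dict with "fovy" (degrees; the focal length in pixels is half the picture's height over the tangent of half this angle, whatever the lens; pixels are square), "cx", "cy" (the principal point, pixels), "position" and "rotation" of the camera in the world. Camera axes: x right, y up, looking along -z (the intrinsics and any distortion apply to the point x, -y, -z); pixel columns grow to the right and rows downward; lengths in m; the calibration is good to about 2 mm. A picture is of the moment at which its call begins. get_calibration takes no time and is no camera call.
- sign_off(): hands the job in; it is judged then, once.
Trained networks look in the newest picture that a camera, given by its name, has taken for a name from the list of things; names that differ only in an ending like _2 or _b are one class to them, and where a whole thing is asked for, a point or a joint stands for the part that bears it (a point fixed in the world has none). Each returns a list of dicts, best first, with "confidence" (0 to 1); they miss things now and then, are a little off and sometimes report something else, mostly with a low value. They report only what shows in the picture. A call takes as long as a camera call. They do not tell look-alikes from the thing itself.
- boxes_of(camera, query): "xyz" ([x, y, z] in m, in world coordinates, good to about 4 mm: the middle of the surface that is visible of it).
The state is a dict: "time_s": time; "q": joint angles; "joint_velocities": joint speeds; "effort": joint torques, N m; "position": TCP position; "eef_rot": TCP orientation; "ft_force": force on the tool from outside, world axes, zero at the start; "ft_torque": the same for the moment, N m; "opening": finger opening in m; "grasp_force": force on a finger pad.
Only numpy, scipy, OpenCV 4.12 (cv2) and the standard library are available. Lean on these libraries where they do the work, as an engineer would, in place of code of your own. Each camera call takes 0.05 s, during which the arm holds its last target. There are 200 camera calls.

## Working session

There is one attempt and no reset: what is moved stays moved. The work goes in short steps, Python scripts to look and compute and a tool call to move; the robot and the scene stay as the last step left them, time stands still between calls to the robot, and variables do not carry over. Pictures are saved under pics/ and viewed, at most 10 in all, crops included, and the job is handed in when it is done.

Besides the shell and the picture viewer there is one more tool, called after ">>>" in YAML: its name, and indented under it one key for each argument. apply_moves: Moves the arm, as the interface text tells. Shift numbers are shares of 0.025 m and turn numbers shares of 0.15 rad, none past 1 either way. Its arguments: {"type":"object","properties":{"commands":{"type":"array"},"squeeze":{"type":"number"}},"required":["commands"]}

```bash
mkdir -p pics; ls
python3 - <<'E'
from plant import *
import cv2, numpy as np
for c in ("side","top"):
    cv2.imwrite(f"pics/{c}0.png",grab_frame(c))
    k=get_calibration(c); print(c,k)
    for q in ("long_tube","short_tube","cradle","mixer","stop","clip0","saline","tape_a","jar"):
        print(c,q,[(np.round(d["xyz"],3).tolist(),round(d["confidence"],2)) for d in boxes_of(c,q)][:4])
print(get_state(),tip_extent)
E
```

```text
pics
side {'fovy': 47.48609119716814, 'cx': 316.7957370036305, 'cy': 242.47056165547917, 'position': array([ 0.1976292 , -0.48166443,  0.69160817]), 'rotation': array([ 0.38556549, -0.10323153, -0.22671129,  0.88841685])}
side long_tube [([0.479, 0.421, 0.016], 0.88), ([0.652, 0.368, 0.014], 0.69), ([0.564, 0.188, 0.045], 0.61), ([0.344, 0.284, 0.015], 0.57)]
side short_tube [([0.479, 0.211, 0.045], 0.8)]
side cradle [([0.523, 0.204, 0.003], 0.77)]
side mixer [([0.525, -0.218, 0.06], 0.92)]
side stop [([0.547, -0.104, 0.087], 0.79), ([0.523, -0.217, 0.059], 0.4)]
side clip0 [([0.526, -0.217, 0.062], 0.76)]
side saline [([0.685, 0.025, 0.082], 0.78)]
side tape_a [([0.584, -0.015, 0.053], 0.78), ([0.721, -0.097, 0.051], 0.75)]
side jar [([0.438, 0.016, 0.051], 0.57)]
top {'fovy': 50.59877184260819, 'cx': 320.48201853004247, 'cy': 238.1416258741123, 'position': array([0.42850869, 0.10830121, 0.93681807]), 'rotation': array([-0.03698373,  0.05533472,  0.70616738, -0.70490985])}
top long_tube [([0.34, 0.293, 0.017], 0.97), ([0.475, 0.422, 0.014], 0.65), ([0.564, 0.203, 0.048], 0.62), ([0.
[... 398 characters left out ...]
{'time_s': 1.0, 'q': array([ 1.17611278e+00,  2.63884799e-01,  1.60398386e+00,  2.51885859e-06,
        1.27370266e+00, -3.68963639e-02]), 'joint_velocities': array([-0.00092507,  0.00087622,  0.0021609 , -0.00044097,  0.00072028,
       -0.00013169]), 'effort': array([-6.54214473e-04, -5.15087986e+01, -3.67729783e+01, -5.47041043e-05,
        7.50587533e-04,  1.02409950e-05]), 'position': array([0.23638618, 0.63225761, 0.24229871]), 'eef_rot': array([1.77941294e-01, 9.84041105e-01, 1.06786618e-05, 1.10794235e-06]), 'ft_force': array([ 0.00303305,  0.25817276, -0.57444561]), 'ft_torque': array([-0.03466349,  0.02240459, -0.03483147]), 'grasp_force': 0.0, 'opening': 0.08572463248095431} 0.011
```

View pics/top0.png

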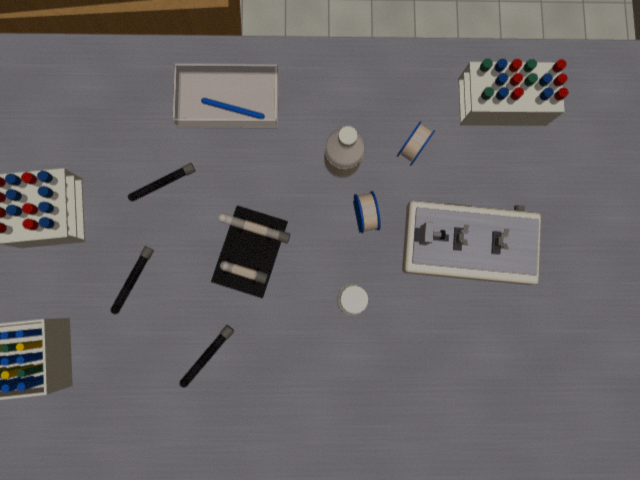

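View pics/side0.png

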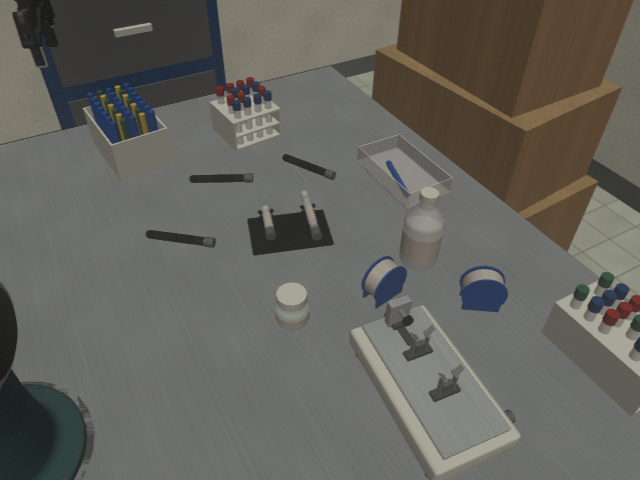

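Top view: the long tube lies with its foot at (222,218) and its cap at (287,237). The short tube is at (243,272). The mixer is centred at (473,242) with the stop at (435,236) and the clips at (461,238) and (502,241), so mixer +x runs to the left, towards world +y. The side view agrees: clips at (418,345) and (446,383), stop at (400,315). Next I'll zoom in for exact pixels.

Run:
```python
import cv2, numpy as np
t=cv2.imread("pics/top0.png"); s=cv2.imread("pics/side0.png")
def crop(im,x0,y0,w,h,k,name=None):
    c=cv2.resize(im[y0:y0+h,x0:x0+w],None,fx=k,fy=k,interpolation=cv2.INTER_CUBIC)
    for x in range(x0-x0%10+10,x0+w,10):
        cv2.putText(c,str(x),((x-x0)*k-8,9),0,.3,(0,255,255),1); cv2.line(c,((x-x0)*k+k//2,10),((x-x0)*k+k//2,16),(0,255,255),1)
    for y in range(y0-y0%10+10,y0+h,10):
        cv2.putText(c,str(y),(0,(y-y0)*k+4),0,.3,(0,255,255),1); cv2.line(c,(20,(y-y0)*k+k//2),(26,(y-y0)*k+k//2),(0,255,255),1)
    return c
cv2.imwrite("pics/c1.png",crop(t,400,195,145,95,5))
cv2.imwrite("pics/c2.png",crop(s,345,285,180,190,3))
a=crop(t,208,200,88,100,5); b=crop(s,245,185,90,70,4)
m=np.zeros((500,800,3),np.uint8); m[:500,:440]=a; m[:280,440:800]=b
cv2.imwrite("pics/c3.png",m)
```

```text
(no output)
```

View pics/c1.png

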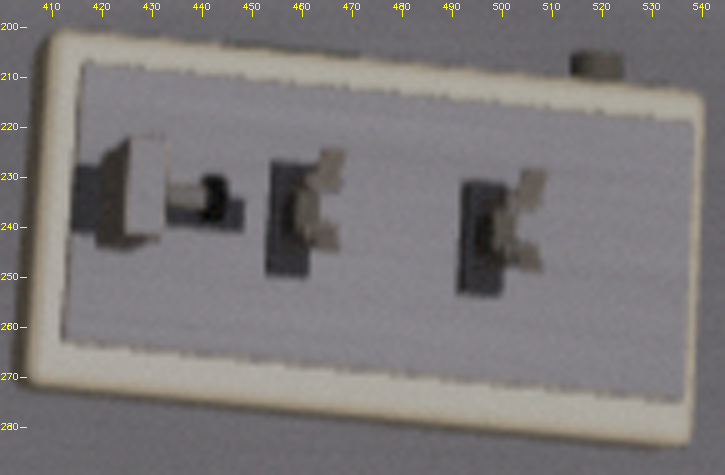

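View pics/c2.png

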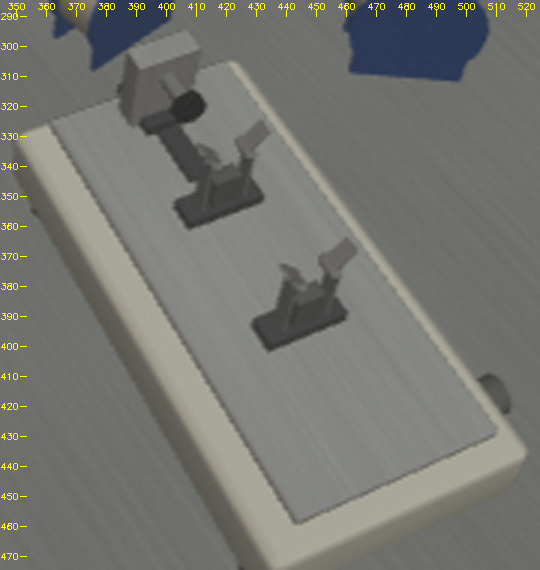

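View pics/c3.png

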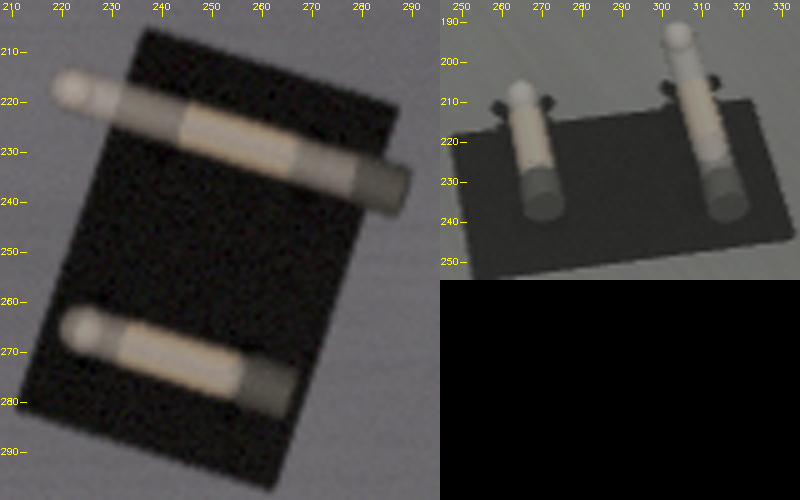

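The crops give sub-pixel features: deck corners, clip flare tips, the pin disc at top (445,234) and side (408,320), and the tube ends at top (218,216.5) and (289,238.5). I'll fit poses from both cameras together.

```bash
cat > h.py <<'E'
import numpy as np
from plant import *
from scipy.spatial.transform import Rotation as R
from scipy.optimize import least_squares
C={c:get_calibration(c) for c in("side","top")}
def proj(c,P):
    k=C[c]; f=240/np.tan(np.radians(k["fovy"]/2))
    p=R.from_quat(k["rotation"]).inv().apply(np.atleast_2d(P)-k["position"])
    return np.c_[k["cx"]+f*p[:,0]/-p[:,2], k["cy"]+f*p[:,1]/p[:,2]]
def world(x,y,z,yaw,P):
    return R.from_euler("z",yaw).apply(np.atleast_2d(P))+[x,y,z]
E
cat > fit.py <<'E'
from h import *
def obs(a,b,s):  # (model pt, top px, side px, weight)
    return [((a,-b,.048),(416,207.3),(427,305.3),1),((-a,-b,.048),(538.5,218.3),(510,428),1),
     ((-a,b,.048),(537,275),(443.5,459),1),((a,b,.048),(412,263),(361,326.5),1),
     ((.034,-.016,.098),(466.5,224.3),(434,327.2),1),((.034,.016,.098),(465.2,245),None,1),
     ((-.034,-.016,.098),(506.5,228.3),(463,366),1),((-.034,.016,.098),(505,249),None,1),
     ((.034,0,.050),(457.6,238.5),(418,352.5),.7),((-.034,0,.050),(496,242.3),(444.8,391.3),.7),
     ((.054+s,0,.080),(445,234.3),(408,320.3),1)]
def res(p,full=False,cams=("top","side")):
    x,y,z,yaw,a,b,s=p[:7]; r=[]
    for P,t,sd,w in obs(a,b,s):
        W=world(x,y,z,yaw,P)
        if "top" in cams: r.append(w*(proj("top",W)[0]-t))
        if sd and "side" in cams: r.append(w*(proj("side",W)[0]-sd))
    return np.array(r) if full else np.ravel(r)
for cams in (("top","side"),("top",),("side",)):
    fr=least_squares(res,[.53,-.2,.008,1.5,.1,.05,.007],kwargs=dict(cams=cams),loss="soft_l1"); print(cams,np.round(fr.x,4)); 
    print(np.round(res(fr.x,True,cams),1).tolist())
def rt(p,cams=("top","side"),full=False):
    x,y,yaw=p; W=world(x,y,.04,yaw,[[.065,0,0],[-.068,0,0]]); r=[]
    if "top" in cams: r.append(proj("top",W)-[[218,216.5],[289,238.5]])
    if "side" in cams: r.append(proj("side",W)-[[304,191],[318.5,236.5]])
    return np.ravel(r)
for cams in (("top","side"),("top",),("side",)):
    g=least_squares(rt,[.56,.2,1.3],kwargs=dict(cams=cams)); print(cams,np.round(g.x,4),np.round(g.fun,1))
E
python3 fit.py
```

```text
('top', 'side') [ 0.5406 -0.1889  0.0108  1.4747  0.1091  0.05    0.0123]
[[0.7, -1.1], [-7.3, -0.4], [0.3, -0.3], [0.9, -0.1], [-0.2, -0.8], [-0.6, -0.6], [0.8, -0.6], [-0.2, -1.2], [0.0, 0.5], [-1.8, 0.3], [0.3, -1.2], [0.5, 0.4], [-1.8, 1.0], [1.2, -1.3], [-0.0, -0.3], [-0.6, 0.1], [-0.0, -0.4], [-0.5, 0.6], [-1.2, -0.4], [0.0, 1.9]]
('top',) [ 0.5397 -0.1883  0.0104  1.4763  0.1097  0.05    0.0097]
[[-0.1, -0.5], [0.2, 0.2], [-0.2, -0.3], [0.1, 0.0], [-0.4, 1.1], [-0.1, -0.6], [0.1, 0.9], [0.8, -0.8], [-0.3, 0.1], [-0.3, -0.1], [-0.0, 0.4]]
('side',) [ 0.5379 -0.1934  0.0181  1.4694  0.1071  0.0507  0.0153]
[[-4.7, -0.0], [2.5, -0.3], [-0.9, -0.5], [0.7, -0.6], [-0.3, 0.1], [-0.1, 1.3], [0.2, 0.0], [0.4, 0.9], [0.1, -0.1]]
('top', 'side') [0.5678 0.2055 1.274 ] [-0.1 -0.8  0.2 -1.2 -0.7  0.9 -1.1  0.6]
('top',) [0.566  0.2055 1.2678] [-0.1 -0.   0.1  0. ]
('side',) [0.5702 0.2066 1.2782] [ 0.   0.3 -0.  -0.2]
```

>>> apply_moves:
  commands:
    - {"wz": 1,"jaw": 0}
    - {"wz": 1,"jaw": 0}
    - {"wz": 1,"jaw": 0}
    - {"wz": 1,"jaw": 0}
    - {"wz": 1,"jaw": 0}
    - {"wz": 1,"jaw": 0}
    - {"wz": 1,"jaw": 0}
    - {"wz": 1,"jaw": 0}
    - {"wz": 1,"jaw": 0}
    - {"wz": 1,"jaw": 0}

```text
$.commands[0]: bad value
```

```bash
cat > go.py <<'E'
import sys; from h import *
# target x y z yaw -> needed tool-frame shift (units of 25 mm) and turn (units of .15)
t=list(map(float,sys.argv[1:5])); s=get_state(); r=R.from_quat(s["eef_rot"])
T=R.from_euler("zx",[t[3],np.pi])
d=r.inv().apply(np.array(t[:3])-s["position"])/.025; w=(r.inv()*T).as_rotvec()/.15
print("shift",d.round(3),"turn",w.round(3),"t",round(s["time_s"],2),"open",round(s["opening"],4),"F",s["ft_force"].round(2),"pos",s["position"].round(4))
E
python3 go.py .5675 .2057 .242 1.272
```

```text
shift [-1.8381e+01 -1.1344e+01  1.2000e-02] turn [  0.      0.    -14.849] t 1.0 open 0.0857 F [ 0.    0.26 -0.57] pos [0.2364 0.6323 0.2423]
```

>>> apply_moves:
  commands:
    - {"dx": 0,"dy": 0,"dz": 0,"wx": 0,"wy": 0,"wz": 1,"jaw": 0}
    - {"dx": 0,"dy": 0,"dz": 0,"wx": 0,"wy": 0,"wz": 1,"jaw": 0}
    - {"dx": 0,"dy": 0,"dz": 0,"wx": 0,"wy": 0,"wz": 1,"jaw": 0}
    - {"dx": 0,"dy": 0,"dz": 0,"wx": 0,"wy": 0,"wz": 1,"jaw": 0}
    - {"dx": 0,"dy": 0,"dz": 0,"wx": 0,"wy": 0,"wz": 1,"jaw": 0}
    - {"dx": 0,"dy": 0,"dz": 0,"wx": 0,"wy": 0,"wz": 1,"jaw": 0}
    - {"dx": 0,"dy": 0,"dz": 0,"wx": 0,"wy": 0,"wz": 1,"jaw": 0}
    - {"dx": 0,"dy": 0,"dz": 0,"wx": 0,"wy": 0,"wz": 1,"jaw": 0}
    - {"dx": 0,"dy": 0,"dz": 0,"wx": 0,"wy": 0,"wz": 1,"jaw": 0}
    - {"dx": 0,"dy": 0,"dz": 0,"wx": 0,"wy": 0,"wz": 1,"jaw": 0}

```text
time_s: 2.0
position: [0.2364, 0.6323, 0.2423]
eef_rot: [0.803, 0.596, -0.0, -0.0]
ft_force: [0.3, 0.2, 0.1]
opening: 0.0426
grasp_force: 0.0
```

```bash
sed -i 's/"zx"/"ZX"/' go.py; python3 go.py .5675 .2057 .242 1.272
```

```text
shift [-1.2506e+01  1.7611e+01  1.1000e-02] turn [-0.     0.     0.037] t 2.0 open 0.0426 F [0.31 0.19 0.06] pos [0.2364 0.6323 0.2423]
```

>>> apply_moves:
  commands:
    - {"dx": -0.7,"dy": 0.98,"dz": 0,"wx": 0,"wy": 0,"wz": 0.04,"jaw": 0}
    - {"dx": -0.7,"dy": 0.98,"dz": 0,"wx": 0,"wy": 0,"wz": 0,"jaw": 0}
    - {"dx": -0.7,"dy": 0.98,"dz": 0,"wx": 0,"wy": 0,"wz": 0,"jaw": 0}
    - {"dx": -0.7,"dy": 0.98,"dz": 0,"wx": 0,"wy": 0,"wz": 0,"jaw": 0}
    - {"dx": -0.7,"dy": 0.98,"dz": 0,"wx": 0,"wy": 0,"wz": 0,"jaw": 0}
    - {"dx": -0.7,"dy": 0.98,"dz": 0,"wx": 0,"wy": 0,"wz": 0,"jaw": 0}
    - {"dx": -0.7,"dy": 0.98,"dz": 0,"wx": 0,"wy": 0,"wz": 0,"jaw": 0}
    - {"dx": -0.7,"dy": 0.98,"dz": 0,"wx": 0,"wy": 0,"wz": 0,"jaw": 0}
    - {"dx": -0.7,"dy": 0.98,"dz": 0,"wx": 0,"wy": 0,"wz": 0,"jaw": 0}
    - {"dx": -0.7,"dy": 0.98,"dz": 0,"wx": 0,"wy": 0,"wz": 0,"jaw": 0}

```text
time_s: 3.0
position: [0.4212, 0.3931, 0.2425]
eef_rot: [0.803, 0.596, 0.0, -0.0]
ft_force: [-0.3, -0.4, -0.5]
opening: 0.0427
grasp_force: 0.0
```

>>> apply_moves:
  commands:
    - {"dx": -0.7,"dy": 0.98,"dz": 0,"wx": 0,"wy": 0,"wz": 0,"jaw": 0}
    - {"dx": -0.7,"dy": 0.98,"dz": 0,"wx": 0,"wy": 0,"wz": 0,"jaw": 0}
    - {"dx": -0.7,"dy": 0.98,"dz": 0,"wx": 0,"wy": 0,"wz": 0,"jaw": 0}
    - {"dx": -0.7,"dy": 0.98,"dz": 0,"wx": 0,"wy": 0,"wz": 0,"jaw": 0}
    - {"dx": -0.7,"dy": 0.98,"dz": 0,"wx": 0,"wy": 0,"wz": 0,"jaw": 0}
    - {"dx": -0.7,"dy": 0.98,"dz": 0,"wx": 0,"wy": 0,"wz": 0,"jaw": 0}
    - {"dx": -0.7,"dy": 0.98,"dz": 0,"wx": 0,"wy": 0,"wz": 0,"jaw": 0}
    - {"dx": 0,"dy": 0,"dz": 0,"wx": 0,"wy": 0,"wz": 0,"jaw": 0}
    - {"dx": 0,"dy": 0,"dz": 0,"wx": 0,"wy": 0,"wz": 0,"jaw": 0}

```text
time_s: 3.9
position: [0.5495, 0.2269, 0.2423]
eef_rot: [0.803, 0.596, -0.0, -0.0]
ft_force: [0.7, -0.0, -0.3]
opening: 0.0426
grasp_force: 0.0
```

```bash
python3 go.py .5672 .2057 .032 1.272
```

```text
shift [-0.607  0.926  8.41 ] turn [-0.003 -0.002  0.027] t 3.9 open 0.0426 F [ 0.69 -0.05 -0.29] pos [0.5495 0.2269 0.2423]
```

>>> apply_moves:
  commands:
    - {"dx": -0.6,"dy": 0.93,"dz": 0,"wx": 0,"wy": 0,"wz": 0.03,"jaw": 0}
    - {"dx": 0,"dy": 0,"dz": 1,"wx": 0,"wy": 0,"wz": 0,"jaw": 0}
    - {"dx": 0,"dy": 0,"dz": 1,"wx": 0,"wy": 0,"wz": 0,"jaw": 0}
    - {"dx": 0,"dy": 0,"dz": 1,"wx": 0,"wy": 0,"wz": 0,"jaw": 0}
    - {"dx": 0,"dy": 0,"dz": 1,"wx": 0,"wy": 0,"wz": 0,"jaw": 0}
    - {"dx": 0,"dy": 0,"dz": 1,"wx": 0,"wy": 0,"wz": 0,"jaw": 0}
    - {"dx": 0,"dy": 0,"dz": 1,"wx": 0,"wy": 0,"wz": 0,"jaw": 0}
    - {"dx": 0,"dy": 0,"dz": 0,"wx": 0,"wy": 0,"wz": 0,"jaw": 0}

```text
time_s: 4.7
position: [0.5632, 0.2063, 0.0881]
eef_rot: [0.804, 0.595, -0.004, -0.002]
ft_force: [-0.7, 0.1, -0.3]
opening: 0.0427
grasp_force: 0.0
```

```bash
python3 go.py .5672 .2057 .032 1.272
```

```text
shift [0.033 0.177 2.245] turn [-0.047  0.03   0.018] t 4.7 open 0.0427 F [-0.68  0.12 -0.28] pos [0.5632 0.2063 0.0881]
```

>>> apply_moves:
  commands:
    - {"dx": 0,"dy": 0,"dz": 0,"wx": 0,"wy": 0,"wz": 0,"jaw": 0}
    - {"dx": 0,"dy": 0,"dz": 0,"wx": 0,"wy": 0,"wz": 0,"jaw": 0}

```text
time_s: 4.9
position: [0.5683, 0.2071, 0.0941]
eef_rot: [0.804, 0.595, 0.001, 0.0]
ft_force: [0.1, -0.1, 0.4]
opening: 0.0422
grasp_force: 0.0
```

```bash
python3 go.py .5672 .2057 .032 1.272
```

```text
shift [-0.072 -0.03   2.485] turn [ 0.015 -0.011  0.014] t 4.9 open 0.0422 F [ 0.06 -0.14  0.4 ] pos [0.5683 0.2071 0.0941]
```

>>> apply_moves:
  commands:
    - {"dx": -0.06,"dy": -0.03,"dz": 0.5,"wx": 0,"wy": 0,"wz": 0.01,"jaw": 0}
    - {"dx": 0,"dy": 0,"dz": 0.5,"wx": 0,"wy": 0,"wz": 0,"jaw": 0}
    - {"dx": 0,"dy": 0,"dz": 0.5,"wx": 0,"wy": 0,"wz": 0,"jaw": 0}
    - {"dx": 0,"dy": 0,"dz": 0.5,"wx": 0,"wy": 0,"wz": 0,"jaw": 0}
    - {"dx": 0,"dy": 0,"dz": 0.3,"wx": 0,"wy": 0,"wz": 0,"jaw": 0}
    - {"dx": 0,"dy": 0,"dz": 0.1,"wx": 0,"wy": 0,"wz": 0,"jaw": 0}
    - {"dx": 0,"dy": 0,"dz": 0,"wx": 0,"wy": 0,"wz": 0,"jaw": 0}
    - {"dx": 0,"dy": 0,"dz": 0,"wx": 0,"wy": 0,"wz": 0,"jaw": 0}
    - {"dx": 0,"dy": 0,"dz": 0,"wx": 0,"wy": 0,"wz": 0,"jaw": 0}

```text
time_s: 5.8
position: [0.5668, 0.2052, 0.033]
eef_rot: [0.805, 0.594, 0.001, 0.0]
ft_force: [-0.3, 0.9, 0.8]
opening: 0.0428
grasp_force: 0.0
```

```bash
python3 go.py .5672 .2057 .032 1.272
```

```text
shift [0.026 0.01  0.04 ] turn [ 0.007 -0.005 -0.002] t 5.8 open 0.0428 F [-0.29  0.86  0.76] pos [0.5668 0.2052 0.033 ]
```

>>> apply_moves:
  commands:
    - {"dx": 0,"dy": 0,"dz": 0,"wx": 0,"wy": 0,"wz": 0,"jaw": 0.3}
    - {"dx": 0,"dy": 0,"dz": 0,"wx": 0,"wy": 0,"wz": 0,"jaw": 0.5}
    - {"dx": 0,"dy": 0,"dz": 0,"wx": 0,"wy": 0,"wz": 0,"jaw": 0.6}
    - {"dx": 0,"dy": 0,"dz": 0,"wx": 0,"wy": 0,"wz": 0,"jaw": 1}
    - {"dx": 0,"dy": 0,"dz": 0,"wx": 0,"wy": 0,"wz": 0,"jaw": 1}
    - {"dx": 0,"dy": 0,"dz": 0,"wx": 0,"wy": 0,"wz": 0,"jaw": 1}
    - {"dx": 0,"dy": 0,"dz": 0,"wx": 0,"wy": 0,"wz": 0,"jaw": 1}
  squeeze: 20

```text
time_s: 6.5
position: [0.567, 0.205, 0.0329]
eef_rot: [0.805, 0.594, 0.001, 0.0]
ft_force: [3.3, -0.7, 1.7]
opening: 0.0148
grasp_force: 20.5
```

>>> apply_moves:
  commands:
    - {"dx": 0,"dy": 0,"dz": 0,"wx": 0,"wy": 0,"wz": 0,"jaw": 1}
    - {"dx": 0,"dy": 0,"dz": -0.2,"wx": 0,"wy": 0,"wz": 0,"jaw": 1}
    - {"dx": 0,"dy": 0,"dz": -0.5,"wx": 0,"wy": 0,"wz": 0,"jaw": 1}
    - {"dx": 0,"dy": 0,"dz": -1,"wx": 0,"wy": 0,"wz": 0,"jaw": 1}
    - {"dx": 0,"dy": 0,"dz": -1,"wx": 0,"wy": 0,"wz": 0,"jaw": 1}
    - {"dx": 0,"dy": 0,"dz": -1,"wx": 0,"wy": 0,"wz": 0,"jaw": 1}
    - {"dx": 0,"dy": 0,"dz": -1,"wx": 0,"wy": 0,"wz": 0,"jaw": 1}
    - {"dx": 0,"dy": 0,"dz": -1,"wx": 0,"wy": 0,"wz": 0,"jaw": 1}
    - {"dx": 0,"dy": 0,"dz": -1,"wx": 0,"wy": 0,"wz": 0,"jaw": 1}
    - {"dx": 0,"dy": 0,"dz": -0.3,"wx": 0,"wy": 0,"wz": 0,"jaw": 1}
  squeeze: 60

```text
time_s: 7.5
position: [0.5671, 0.2056, 0.2111]
eef_rot: [0.804, 0.594, 0.002, 0.001]
ft_force: [0.4, 1.0, 0.6]
opening: 0.0139
grasp_force: 58.4
```

```bash
python3 - <<'E'
import numpy as np
yaw=1.4735; o=np.array([.5400,-.1890])+(-.010)*np.array([np.cos(yaw),np.sin(yaw)]); print(o)
E
python3 go.py .539 -.199 .2 1.4735
python3 - <<'E'
from h import *
import cv2
t=grab_frame("top"); s=grab_frame("side"); 
a=cv2.resize(t[170:290,200:330],None,fx=3,fy=3); b=cv2.resize(s[130:270,210:340],None,fx=3,fy=3)
m=np.zeros((420,780,3),np.uint8); m[:360,:390]=a; m[:420,390:]=b; cv2.imwrite("pics/lift.png",m)
p=get_state()["position"]; print(proj("top",p),proj("side",p))
E
```

```text
[ 0.53902857 -0.1989527 ]
shift [-15.8     3.689   0.411] turn [ 0.025 -0.017 -1.344] t 7.5 open 0.0139 F [0.4  1.03 0.64] pos [0.5671 0.2056 0.2111]
[[240.402632   209.18607632]] [[309.25074097 134.43005222]]
```

View pics/lift.png

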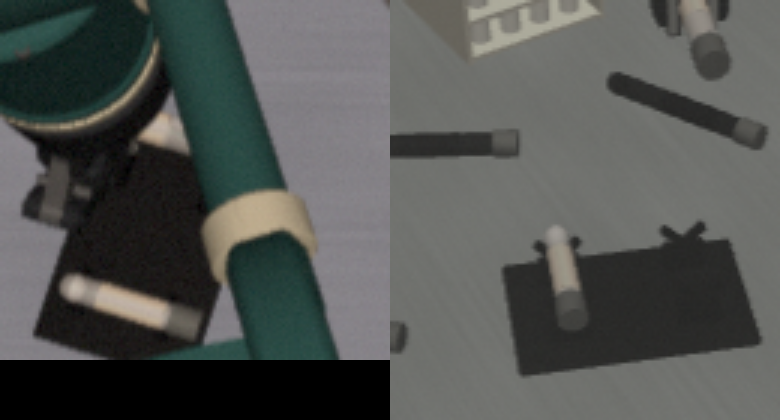

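The tube is held; the side crop shows its cap under the gripper at about (447,148) full-frame, and the short tube hasn't moved. Next I'll carry the tube over to the mixer.

>>> apply_moves:
  commands:
    - {"dx": -0.5,"dy": 0,"dz": 0,"wx": 0,"wy": 0,"wz": -0.67,"jaw": 1}
    - {"dx": -1,"dy": 0.2,"dz": 0,"wx": 0,"wy": 0,"wz": -0.67,"jaw": 1}
    - {"dx": -1,"dy": 0,"dz": 0,"wx": 0,"wy": 0,"wz": 0,"jaw": 1}
    - {"dx": -1,"dy": 0,"dz": 0,"wx": 0,"wy": 0,"wz": 0,"jaw": 1}
    - {"dx": -1,"dy": 0,"dz": 0,"wx": 0,"wy": 0,"wz": 0,"jaw": 1}
    - {"dx": -1,"dy": 0,"dz": 0,"wx": 0,"wy": 0,"wz": 0,"jaw": 1}
    - {"dx": -1,"dy": 0,"dz": 0,"wx": 0,"wy": 0,"wz": 0,"jaw": 1}
    - {"dx": -1,"dy": 0,"dz": 0,"wx": 0,"wy": 0,"wz": 0,"jaw": 1}
    - {"dx": -1,"dy": 0,"dz": 0,"wx": 0,"wy": 0,"wz": 0,"jaw": 1}
    - {"dx": -0.5,"dy": 0,"dz": 0,"wx": 0,"wy": 0,"wz": 0,"jaw": 1}

```text
time_s: 8.6
position: [0.5423, -0.0205, 0.2051]
eef_rot: [0.741, 0.671, -0.001, -0.001]
ft_force: [0.6, 0.3, 0.3]
opening: 0.0141
grasp_force: 58.4
```

```bash
python3 go.py .539 -.199 .2 1.4735
```

```text
shift [-7.118  0.576  0.204] turn [-0.027  0.002 -0.014] t 8.6 open 0.0141 F [0.57 0.29 0.31] pos [ 0.5423 -0.0205  0.2051]
```

>>> apply_moves:
  commands:
    - {"dx": -1,"dy": 0.1,"dz": 0,"wx": 0,"wy": 0,"wz": 0,"jaw": 1}
    - {"dx": -1,"dy": 0.1,"dz": 0,"wx": 0,"wy": 0,"wz": 0,"jaw": 1}
    - {"dx": -1,"dy": 0.1,"dz": 0,"wx": 0,"wy": 0,"wz": 0,"jaw": 1}
    - {"dx": -1,"dy": 0.1,"dz": 0,"wx": 0,"wy": 0,"wz": 0,"jaw": 1}
    - {"dx": -1,"dy": 0.1,"dz": 0,"wx": 0,"wy": 0,"wz": 0,"jaw": 1}
    - {"dx": -1,"dy": 0,"dz": 0,"wx": 0,"wy": 0,"wz": 0,"jaw": 1}
    - {"dx": -0.5,"dy": 0,"dz": 0,"wx": 0,"wy": 0,"wz": 0,"jaw": 1}
    - {"dx": 0,"dy": 0,"dz": 0,"wx": 0,"wy": 0,"wz": 0,"jaw": 1}
    - {"dx": 0,"dy": 0,"dz": 0,"wx": 0,"wy": 0,"wz": 0,"jaw": 1}
    - {"dx": 0,"dy": 0,"dz": 0,"wx": 0,"wy": 0,"wz": 0,"jaw": 1}

```text
time_s: 9.6
position: [0.5405, -0.1809, 0.207]
eef_rot: [0.741, 0.672, 0.0, -0.0]
ft_force: [-0.3, -0.5, -0.6]
opening: 0.014
grasp_force: 58.4
```

```bash
python3 go.py .539 -.199 .12 1.4735
```

```text
shift [-0.731  0.011  3.477] turn [-0.004 -0.005  0.001] t 9.6 open 0.014 F [-0.32 -0.51 -0.63] pos [ 0.5405 -0.1809  0.207 ]
```

>>> apply_moves:
  commands:
    - {"dx": -0.5,"dy": 0,"dz": 0.5,"wx": 0,"wy": 0,"wz": 0,"jaw": 1}
    - {"dx": -0.23,"dy": 0,"dz": 0.8,"wx": 0,"wy": 0,"wz": 0,"jaw": 1}
    - {"dx": 0,"dy": 0,"dz": 0.8,"wx": 0,"wy": 0,"wz": 0,"jaw": 1}
    - {"dx": 0,"dy": 0,"dz": 0.8,"wx": 0,"wy": 0,"wz": 0,"jaw": 1}
    - {"dx": 0,"dy": 0,"dz": 0.5,"wx": 0,"wy": 0,"wz": 0,"jaw": 1}
    - {"dx": 0,"dy": 0,"dz": 0,"wx": 0,"wy": 0,"wz": 0,"jaw": 1}
    - {"dx": 0,"dy": 0,"dz": 0,"wx": 0,"wy": 0,"wz": 0,"jaw": 1}
    - {"dx": 0,"dy": 0,"dz": 0,"wx": 0,"wy": 0,"wz": 0,"jaw": 1}

```text
time_s: 10.4
position: [0.5397, -0.2005, 0.1235]
eef_rot: [0.741, 0.672, 0.0, 0.001]
ft_force: [-0.5, 0.7, 0.6]
opening: 0.0138
grasp_force: 58.5
```

```bash
python3 go.py .539 -.199 .12 1.4735
python3 - <<'E'
from h import *
import cv2
t=grab_frame("top"); s=grab_frame("side"); cv2.imwrite("pics/t2.png",t);cv2.imwrite("pics/s2.png",s)
a=cv2.resize(t[190:290,400:545],None,fx=3,fy=3,interpolation=2); b=cv2.resize(s[270:450,360:520],None,fx=2.2,fy=2.2,interpolation=2)
m=np.zeros((400,800,3),np.uint8); m[:300,:435]=a; m[:396,440:792]=b; cv2.imwrite("pics/m2.png",m)
st=get_state(); r=R.from_quat(st["eef_rot"])
for x in (.065,-.05,-.068):
    P=st["position"]+r.apply([x,0,-.0075]); print(x,P.round(4),proj("top",P).round(1),proj("side",P).round(1))
E
```

```text
shift [ 0.058 -0.036  0.138] turn [ 0.013  0.004 -0.003] t 10.4 open 0.0138 F [-0.52  0.73  0.6 ] pos [ 0.5397 -0.2005  0.1235]
0.065 [ 0.5461 -0.1359  0.1311] [[458.4 230.9]] [[417.  310.1]]
-0.05 [ 0.5349 -0.2503  0.1312] [[528.9 237.8]] [[466.9 378.7]]
-0.068 [ 0.5331 -0.2682  0.1312] [[539.9 238.9]] [[475.8 390.9]]
```

View pics/m2.png

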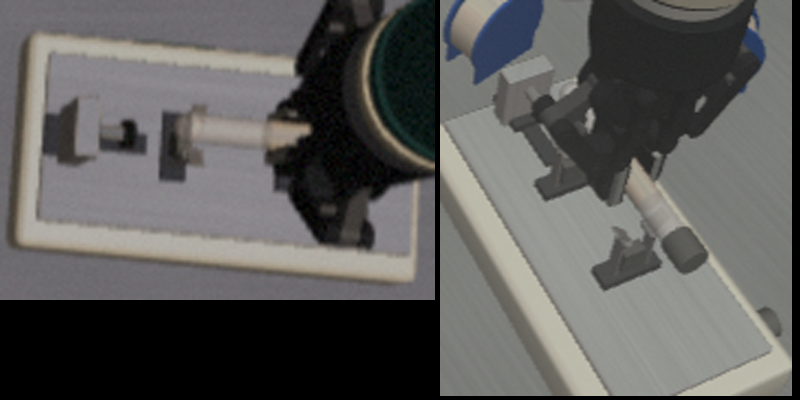

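Run:
```python
from h import *
import cv2
st=get_state(); r=R.from_quat(st["eef_rot"])
def ring(x,rad,dz=-.0075):
    a=np.linspace(0,2*np.pi,40); return st["position"]+r.apply(np.c_[np.full(40,x),rad*np.cos(a),dz+rad*np.sin(a)])
out=[]
for c,f,x0,y0,w,h,k in(("side","pics/s2.png",430,330,60,60,7),("top","pics/t2.png",440,205,60,60,6)):
    im=cv2.imread(f)[y0:y0+h,x0:x0+w]; im=cv2.resize(im,None,fx=k,fy=k,interpolation=2); im=np.clip(im*1.5,0,255).astype(np.uint8)
    for x,rad in((-.068,.0095),(-.05,.0095),(.057,.008)):
        p=((proj(c,ring(x,rad))-[x0-.5,y0-.5])*k).astype(int); cv2.polylines(im,[p],True,(0,0,255),1)
    p=((proj(c,st["position"]+r.apply([[-.068,0,-.0075],[.065,0,-.0075]]))-[x0-.5,y0-.5])*k).astype(int); cv2.line(im,tuple(map(int,p[0])),tuple(map(int,p[1])),(0,255,0),1)
    out.append(im)
m=np.zeros((420,780,3),np.uint8); m[:420,:420]=out[0]; m[:360,420:]=out[1]; cv2.imwrite("pics/ov.png",m)
```

```text
(no output)
```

View pics/ov.png

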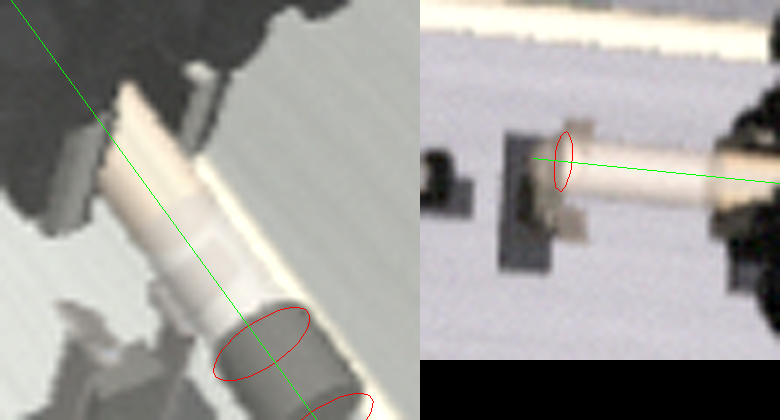

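The overlay matches the prediction to about 2 mm in the side view. In the top view the tube is within about 0.8 mm of the clip centreline, and the correction needed agrees with my dy of -0.036. Next: lower it towards the lips.

>>> apply_moves:
  commands:
    - {"dx": 0,"dy": -0.035,"dz": 0.2,"wx": 0.01,"wy": 0,"wz": 0,"jaw": 1}
    - {"dx": 0,"dy": 0,"dz": 0.2,"wx": 0,"wy": 0,"wz": 0,"jaw": 1}
    - {"dx": 0,"dy": 0,"dz": 0.2,"wx": 0,"wy": 0,"wz": 0,"jaw": 1}
    - {"dx": 0,"dy": 0,"dz": 0.2,"wx": 0,"wy": 0,"wz": 0,"jaw": 1}
    - {"dx": 0,"dy": 0,"dz": 0,"wx": 0,"wy": 0,"wz": 0,"jaw": 1}
    - {"dx": 0,"dy": 0,"dz": 0,"wx": 0,"wy": 0,"wz": 0,"jaw": 1}
    - {"dx": 0,"dy": 0,"dz": 0,"wx": 0,"wy": 0,"wz": 0,"jaw": 1}
  squeeze: 70

```text
time_s: 11.2
position: [0.5381, -0.2002, 0.1024]
eef_rot: [0.741, 0.672, -0.0, -0.0]
ft_force: [0.2, -0.3, -0.2]
opening: 0.0136
grasp_force: 68.3
```

>>> apply_moves:
  commands:
    - {"dx": 0,"dy": 0,"dz": 0.08,"wx": 0,"wy": 0,"wz": 0,"jaw": 1}
    - {"dx": 0,"dy": 0,"dz": 0,"wx": 0,"wy": 0,"wz": 0,"jaw": 1}
    - {"dx": 0,"dy": 0,"dz": 0,"wx": 0,"wy": 0,"wz": 0,"jaw": 1}

```text
time_s: 11.5
position: [0.5379, -0.2001, 0.1003]
eef_rot: [0.741, 0.672, -0.001, -0.001]
ft_force: [0.3, 0.7, 0.1]
opening: 0.0136
grasp_force: 68.3
```

```bash
python3 go.py .539 -.199 .0835 1.4735
```

```text
shift [0.048 0.04  0.672] turn [-0.01  -0.    -0.005] t 11.5 open 0.0136 F [0.3  0.7  0.15] pos [ 0.5379 -0.2001  0.1003]
```

>>> apply_moves:
  commands:
    - {"dx": 0,"dy": 0.03,"dz": 0.08,"wx": 0,"wy": 0,"wz": 0,"jaw": 1}
    - {"dx": 0,"dy": 0,"dz": 0,"wx": 0,"wy": 0,"wz": 0,"jaw": 1}
    - {"dx": 0,"dy": 0,"dz": 0,"wx": 0,"wy": 0,"wz": 0,"jaw": 1}

```text
time_s: 11.8
position: [0.5386, -0.2002, 0.0982]
eef_rot: [0.741, 0.672, -0.001, -0.001]
ft_force: [-0.1, 0.6, 0.2]
opening: 0.014
grasp_force: 68.3
```

>>> apply_moves:
  commands:
    - {"dx": 0,"dy": 0,"dz": 0.06,"wx": 0,"wy": 0,"wz": 0,"jaw": 1}
    - {"dx": 0,"dy": 0,"dz": 0,"wx": 0,"wy": 0,"wz": 0,"jaw": 1}
    - {"dx": 0,"dy": 0,"dz": 0,"wx": 0,"wy": 0,"wz": 0,"jaw": 1}

```text
time_s: 12.1
position: [0.5391, -0.2003, 0.097]
eef_rot: [0.741, 0.672, -0.0, -0.0]
ft_force: [1.1, -0.9, 0.1]
opening: 0.0134
grasp_force: 68.4
```

>>> apply_moves:
  commands:
    - {"dx": 0,"dy": 0,"dz": 0.06,"wx": 0,"wy": 0,"wz": 0,"jaw": 1}
    - {"dx": 0,"dy": 0,"dz": 0,"wx": 0,"wy": 0,"wz": 0,"jaw": 1}
    - {"dx": 0,"dy": 0,"dz": 0,"wx": 0,"wy": 0,"wz": 0,"jaw": 1}

```text
time_s: 12.4
position: [0.5392, -0.2004, 0.0958]
eef_rot: [0.741, 0.672, -0.0, 0.0]
ft_force: [1.6, -0.6, 2.2]
opening: 0.0136
grasp_force: 68.8
```

>>> apply_moves:
  commands:
    - {"dx": 0,"dy": 0,"dz": 0.06,"wx": 0,"wy": 0,"wz": 0,"jaw": 1}
    - {"dx": 0,"dy": 0,"dz": 0,"wx": 0,"wy": 0,"wz": 0,"jaw": 1}
    - {"dx": 0,"dy": 0,"dz": 0,"wx": 0,"wy": 0,"wz": 0,"jaw": 1}

```text
time_s: 12.7
position: [0.5393, -0.2005, 0.0945]
eef_rot: [0.741, 0.672, -0.0, 0.0]
ft_force: [0.6, -0.5, 5.5]
opening: 0.0135
grasp_force: 69.0
```

>>> apply_moves:
  commands:
    - {"dx": 0,"dy": 0,"dz": 0.06,"wx": 0,"wy": 0,"wz": 0,"jaw": 1}
    - {"dx": 0,"dy": 0,"dz": 0,"wx": 0,"wy": 0,"wz": 0,"jaw": 1}
    - {"dx": 0,"dy": 0,"dz": 0,"wx": 0,"wy": 0,"wz": 0,"jaw": 1}

```text
time_s: 13.0
position: [0.5393, -0.2005, 0.0931]
eef_rot: [0.741, 0.672, -0.0, 0.0]
ft_force: [0.2, 0.6, 6.0]
opening: 0.0138
grasp_force: 69.1
```

>>> apply_moves:
  commands:
    - {"dx": 0,"dy": 0,"dz": 0.06,"wx": 0,"wy": 0,"wz": 0,"jaw": 1}
    - {"dx": 0,"dy": 0,"dz": 0,"wx": 0,"wy": 0,"wz": 0,"jaw": 1}
    - {"dx": 0,"dy": 0,"dz": 0,"wx": 0,"wy": 0,"wz": 0,"jaw": 1}

```text
time_s: 13.3
position: [0.5393, -0.2005, 0.0916]
eef_rot: [0.741, 0.672, -0.0, 0.0]
ft_force: [-0.3, -0.3, 5.9]
opening: 0.0138
grasp_force: 69.2
```

>>> apply_moves:
  commands:
    - {"dx": 0,"dy": 0,"dz": 0.06,"wx": 0,"wy": 0,"wz": 0,"jaw": 1}
    - {"dx": 0,"dy": 0,"dz": 0,"wx": 0,"wy": 0,"wz": 0,"jaw": 1}
    - {"dx": 0,"dy": 0,"dz": 0,"wx": 0,"wy": 0,"wz": 0,"jaw": 1}

```text
time_s: 13.6
position: [0.5393, -0.2005, 0.09]
eef_rot: [0.741, 0.672, -0.0, 0.0]
ft_force: [0.9, -1.2, 5.4]
opening: 0.014
grasp_force: 69.1
```

>>> apply_moves:
  commands:
    - {"dx": 0,"dy": 0,"dz": 0.08,"wx": 0,"wy": 0,"wz": 0,"jaw": 1}
    - {"dx": 0,"dy": 0,"dz": 0,"wx": 0,"wy": 0,"wz": 0,"jaw": 1}
    - {"dx": 0,"dy": 0,"dz": 0,"wx": 0,"wy": 0,"wz": 0,"jaw": 1}

```text
time_s: 13.9
position: [0.5391, -0.2004, 0.0875]
eef_rot: [0.741, 0.672, -0.0, -0.0]
ft_force: [2.9, -0.6, 3.5]
opening: 0.0139
grasp_force: 69.0
```

>>> apply_moves:
  commands:
    - {"dx": 0,"dy": 0,"dz": 0.06,"wx": 0,"wy": 0,"wz": 0,"jaw": 1}
    - {"dx": 0,"dy": 0,"dz": 0,"wx": 0,"wy": 0,"wz": 0,"jaw": 1}
    - {"dx": 0,"dy": 0,"dz": 0,"wx": 0,"wy": 0,"wz": 0,"jaw": 1}

```text
time_s: 14.2
position: [0.5388, -0.2002, 0.0854]
eef_rot: [0.741, 0.672, -0.0, -0.0]
ft_force: [3.3, -1.1, -0.3]
opening: 0.0138
grasp_force: 68.7
```

>>> apply_moves:
  commands:
    - {"dx": 0,"dy": 0,"dz": 0.04,"wx": 0,"wy": 0,"wz": 0,"jaw": 1}
    - {"dx": 0,"dy": 0,"dz": 0,"wx": 0,"wy": 0,"wz": 0,"jaw": 1}
    - {"dx": 0,"dy": 0,"dz": 0,"wx": 0,"wy": 0,"wz": 0,"jaw": 1}

```text
time_s: 14.5
position: [0.5387, -0.2001, 0.0844]
eef_rot: [0.741, 0.672, -0.0, -0.001]
ft_force: [5.8, -1.0, -3.1]
opening: 0.014
grasp_force: 68.5
```

>>> apply_moves:
  commands:
    - {"dx": 0,"dy": 0.02,"dz": 0.03,"wx": 0,"wy": 0,"wz": 0,"jaw": 1}
    - {"dx": 0,"dy": 0,"dz": 0,"wx": 0,"wy": 0,"wz": 0,"jaw": 1}
    - {"dx": 0,"dy": 0,"dz": 0,"wx": 0,"wy": 0,"wz": 0,"jaw": 1}

```text
time_s: 14.8
position: [0.5389, -0.2, 0.0837]
eef_rot: [0.741, 0.672, -0.001, -0.001]
ft_force: [3.9, -1.0, -1.5]
opening: 0.0135
grasp_force: 68.6
```

>>> apply_moves:
  commands:
    - {"dx": 0,"dy": 0,"dz": 0.02,"wx": 0,"wy": 0,"wz": 0,"jaw": 1}
    - {"dx": 0,"dy": 0,"dz": 0,"wx": 0,"wy": 0,"wz": 0,"jaw": 1}
    - {"dx": 0,"dy": 0,"dz": 0,"wx": 0,"wy": 0,"wz": 0,"jaw": 1}

```text
time_s: 15.1
position: [0.539, -0.2001, 0.0834]
eef_rot: [0.741, 0.672, -0.001, -0.001]
ft_force: [2.7, -1.0, -1.0]
opening: 0.014
grasp_force: 68.7
```

>>> apply_moves:
  commands:
    - {"dx": 0,"dy": 0.01,"dz": 0.02,"wx": 0,"wy": 0,"wz": 0,"jaw": 1}
    - {"dx": 0,"dy": 0,"dz": 0,"wx": 0,"wy": 0,"wz": 0,"jaw": 1}
    - {"dx": 0,"dy": 0,"dz": 0,"wx": 0,"wy": 0,"wz": 0,"jaw": 1}

```text
time_s: 15.4
position: [0.5391, -0.2001, 0.0833]
eef_rot: [0.741, 0.672, -0.001, -0.001]
ft_force: [-0.2, 0.8, 4.3]
opening: 0.0135
grasp_force: 69.2
```

>>> apply_moves:
  commands:
    - {"dx": 0,"dy": 0.01,"dz": 0.02,"wx": 0,"wy": 0,"wz": 0,"jaw": 1}
    - {"dx": 0,"dy": 0,"dz": 0,"wx": 0,"wy": 0,"wz": 0,"jaw": 1}
    - {"dx": 0,"dy": 0,"dz": 0,"wx": 0,"wy": 0,"wz": 0,"jaw": 1}

```text
time_s: 15.7
position: [0.5392, -0.2002, 0.0833]
eef_rot: [0.741, 0.672, -0.001, -0.001]
ft_force: [-1.6, 1.1, 8.4]
opening: 0.0132
grasp_force: 69.5
```

```bash
python3 go.py .539 -.199 .0835 1.4735; python3 -c "
from plant import *;print(get_state()['ft_torque'])"
```

```text
shift [ 0.046 -0.014 -0.01 ] turn [-0.016 -0.001 -0.003] t 15.7 open 0.0132 F [-1.62  1.09  8.4 ] pos [ 0.5392 -0.2002  0.0833]
[0.24063367 0.30311068 0.01253411]
```

>>> apply_moves:
  commands:
    - {"dx": 0,"dy": -0.005,"dz": -0.03,"wx": 0,"wy": 0,"wz": 0,"jaw": 1}
    - {"dx": 0,"dy": 0,"dz": 0,"wx": 0,"wy": 0,"wz": 0,"jaw": 1}
    - {"dx": 0,"dy": 0,"dz": 0,"wx": 0,"wy": 0,"wz": 0,"jaw": 1}
  squeeze: 80

```text
time_s: 16.0
position: [0.5392, -0.2002, 0.0833]
eef_rot: [0.741, 0.672, -0.001, -0.001]
ft_force: [-1.0, 1.6, 4.3]
opening: 0.0136
grasp_force: 78.4
```

>>> apply_moves:
  commands:
    - {"dx": 0.06,"dy": 0,"dz": 0,"wx": 0,"wy": 0,"wz": 0,"jaw": 1}
    - {"dx": 0,"dy": 0,"dz": 0,"wx": 0,"wy": 0,"wz": 0,"jaw": 1}
    - {"dx": 0,"dy": 0,"dz": 0,"wx": 0,"wy": 0,"wz": 0,"jaw": 1}

```text
time_s: 16.3
position: [0.5397, -0.1995, 0.0833]
eef_rot: [0.741, 0.672, -0.001, -0.0]
ft_force: [-1.5, -4.0, 4.0]
opening: 0.0135
grasp_force: 78.3
```

>>> apply_moves:
  commands:
    - {"dx": 0.06,"dy": 0,"dz": 0,"wx": 0,"wy": 0,"wz": 0,"jaw": 1}
    - {"dx": 0,"dy": 0,"dz": 0,"wx": 0,"wy": 0,"wz": 0,"jaw": 1}
    - {"dx": 0,"dy": 0,"dz": 0,"wx": 0,"wy": 0,"wz": 0,"jaw": 1}

```text
time_s: 16.6
position: [0.5399, -0.1975, 0.0834]
eef_rot: [0.741, 0.672, -0.001, -0.0]
ft_force: [-0.5, -4.3, 4.1]
opening: 0.0133
grasp_force: 78.3
```

>>> apply_moves:
  commands:
    - {"dx": 0.06,"dy": 0,"dz": 0,"wx": 0,"wy": 0,"wz": 0,"jaw": 1}
    - {"dx": 0,"dy": 0,"dz": 0,"wx": 0,"wy": 0,"wz": 0,"jaw": 1}
    - {"dx": 0,"dy": 0,"dz": 0,"wx": 0,"wy": 0,"wz": 0,"jaw": 1}

```text
time_s: 16.9
position: [0.54, -0.1957, 0.0834]
eef_rot: [0.741, 0.672, -0.0, -0.001]
ft_force: [-0.9, -3.9, 2.9]
opening: 0.0134
grasp_force: 78.3
```

>>> apply_moves:
  commands:
    - {"dx": 0.06,"dy": 0,"dz": 0,"wx": 0,"wy": 0,"wz": 0,"jaw": 1}
    - {"dx": 0,"dy": 0,"dz": 0,"wx": 0,"wy": 0,"wz": 0,"jaw": 1}
    - {"dx": 0,"dy": 0,"dz": 0,"wx": 0,"wy": 0,"wz": 0,"jaw": 1}

```text
time_s: 17.2
position: [0.5402, -0.1941, 0.0834]
eef_rot: [0.741, 0.672, -0.0, -0.001]
ft_force: [-0.3, -2.7, 3.8]
opening: 0.0135
grasp_force: 78.3
```

>>> apply_moves:
  commands:
    - {"dx": 0.06,"dy": 0,"dz": 0,"wx": 0,"wy": 0,"wz": 0,"jaw": 1}
    - {"dx": 0,"dy": 0,"dz": 0,"wx": 0,"wy": 0,"wz": 0,"jaw": 1}
    - {"dx": 0,"dy": 0,"dz": 0,"wx": 0,"wy": 0,"wz": 0,"jaw": 1}

```text
time_s: 17.5
position: [0.5404, -0.1927, 0.0833]
eef_rot: [0.741, 0.672, -0.0, -0.001]
ft_force: [-1.1, -3.1, 4.1]
opening: 0.0136
grasp_force: 78.3
```

>>> apply_moves:
  commands:
    - {"dx": 0.06,"dy": 0,"dz": 0,"wx": 0,"wy": 0,"wz": 0,"jaw": 1}
    - {"dx": 0,"dy": 0,"dz": 0,"wx": 0,"wy": 0,"wz": 0,"jaw": 1}
    - {"dx": 0,"dy": 0,"dz": 0,"wx": 0,"wy": 0,"wz": 0,"jaw": 1}

```text
time_s: 17.8
position: [0.5405, -0.1912, 0.0833]
eef_rot: [0.741, 0.672, -0.0, -0.001]
ft_force: [-1.5, -3.8, 5.1]
opening: 0.0138
grasp_force: 78.3
```

>>> apply_moves:
  commands:
    - {"dx": 0.04,"dy": 0,"dz": -0.01,"wx": 0,"wy": 0,"wz": 0,"jaw": 1}
    - {"dx": 0,"dy": 0,"dz": 0,"wx": 0,"wy": 0,"wz": 0,"jaw": 1}
    - {"dx": 0,"dy": 0,"dz": 0,"wx": 0,"wy": 0,"wz": 0,"jaw": 1}

```text
time_s: 18.1
position: [0.5405, -0.1901, 0.0834]
eef_rot: [0.741, 0.672, -0.0, -0.001]
ft_force: [0.2, -3.0, 2.2]
opening: 0.0135
grasp_force: 78.2
```

>>> apply_moves:
  commands:
    - {"dx": 0.04,"dy": 0,"dz": 0,"wx": 0,"wy": 0,"wz": 0,"jaw": 1}
    - {"dx": 0,"dy": 0,"dz": 0,"wx": 0,"wy": 0,"wz": 0,"jaw": 1}
    - {"dx": 0,"dy": 0,"dz": 0,"wx": 0,"wy": 0,"wz": 0,"jaw": 1}

```text
time_s: 18.4
position: [0.5406, -0.1892, 0.0834]
eef_rot: [0.741, 0.672, -0.0, -0.001]
ft_force: [0.2, -3.8, 1.2]
opening: 0.0138
grasp_force: 78.1
```

>>> apply_moves:
  commands:
    - {"dx": 0.04,"dy": 0,"dz": 0,"wx": 0,"wy": 0,"wz": 0,"jaw": 1}
    - {"dx": 0,"dy": 0,"dz": 0,"wx": 0,"wy": 0,"wz": 0,"jaw": 1}
    - {"dx": 0,"dy": 0,"dz": 0,"wx": 0,"wy": 0,"wz": 0,"jaw": 1}

```text
time_s: 18.7
position: [0.5407, -0.1884, 0.0834]
eef_rot: [0.741, 0.672, -0.001, -0.001]
ft_force: [0.7, -5.2, 0.1]
opening: 0.0133
grasp_force: 78.0
```

>>> apply_moves:
  commands:
    - {"dx": 0.04,"dy": 0,"dz": 0,"wx": 0,"wy": 0,"wz": 0,"jaw": 1}
    - {"dx": 0,"dy": 0,"dz": 0,"wx": 0,"wy": 0,"wz": 0,"jaw": 1}
    - {"dx": 0,"dy": 0,"dz": 0,"wx": 0,"wy": 0,"wz": 0,"jaw": 1}

```text
time_s: 19.0
position: [0.5407, -0.1873, 0.0834]
eef_rot: [0.741, 0.672, -0.001, -0.001]
ft_force: [0.1, -5.2, 0.1]
opening: 0.0134
grasp_force: 78.0
```

>>> apply_moves:
  commands:
    - {"dx": 0.04,"dy": 0,"dz": 0.005,"wx": 0,"wy": 0,"wz": 0,"jaw": 1}
    - {"dx": 0,"dy": 0,"dz": 0,"wx": 0,"wy": 0,"wz": 0,"jaw": 1}
    - {"dx": 0,"dy": 0,"dz": 0,"wx": 0,"wy": 0,"wz": 0,"jaw": 1}

```text
time_s: 19.3
position: [0.5408, -0.1865, 0.0834]
eef_rot: [0.741, 0.672, -0.001, -0.001]
ft_force: [0.2, -5.4, 1.3]
opening: 0.0135
grasp_force: 78.0
```

>>> apply_moves:
  commands:
    - {"dx": 0.03,"dy": 0,"dz": 0,"wx": 0,"wy": 0,"wz": 0,"jaw": 1}
    - {"dx": 0,"dy": 0,"dz": 0,"wx": 0,"wy": 0,"wz": 0,"jaw": 1}
    - {"dx": 0,"dy": 0,"dz": 0,"wx": 0,"wy": 0,"wz": 0,"jaw": 1}

```text
time_s: 19.6
position: [0.5409, -0.1858, 0.0834]
eef_rot: [0.741, 0.672, -0.001, -0.001]
ft_force: [-0.3, -5.3, 1.3]
opening: 0.0138
grasp_force: 78.0
```

>>> apply_moves:
  commands:
    - {"dx": 0.02,"dy": 0,"dz": 0,"wx": 0,"wy": 0,"wz": 0,"jaw": 1}
    - {"dx": 0,"dy": 0,"dz": 0,"wx": 0,"wy": 0,"wz": 0,"jaw": 1}
    - {"dx": 0,"dy": 0,"dz": 0,"wx": 0,"wy": 0,"wz": 0,"jaw": 1}

```text
time_s: 19.9
position: [0.5409, -0.1853, 0.0834]
eef_rot: [0.741, 0.672, -0.001, -0.0]
ft_force: [1.2, -5.2, 0.2]
opening: 0.0135
grasp_force: 78.0
```

>>> apply_moves:
  commands:
    - {"dx": 0.02,"dy": 0,"dz": 0,"wx": 0,"wy": 0,"wz": 0,"jaw": 1}
    - {"dx": 0,"dy": 0,"dz": 0,"wx": 0,"wy": 0,"wz": 0,"jaw": 1}
    - {"dx": 0,"dy": 0,"dz": 0,"wx": 0,"wy": 0,"wz": 0,"jaw": 1}

```text
time_s: 20.2
position: [0.541, -0.1849, 0.0834]
eef_rot: [0.741, 0.672, -0.001, -0.0]
ft_force: [0.5, -6.4, 1.7]
opening: 0.0135
grasp_force: 78.0
```

>>> apply_moves:
  commands:
    - {"dx": 0.02,"dy": 0,"dz": 0,"wx": 0,"wy": 0,"wz": 0,"jaw": 1}
    - {"dx": 0,"dy": 0,"dz": 0,"wx": 0,"wy": 0,"wz": 0,"jaw": 1}
    - {"dx": 0,"dy": 0,"dz": 0,"wx": 0,"wy": 0,"wz": 0,"jaw": 1}

```text
time_s: 20.5
position: [0.541, -0.1845, 0.0834]
eef_rot: [0.741, 0.672, -0.001, -0.0]
ft_force: [-0.2, -6.1, 0.8]
opening: 0.0135
grasp_force: 78.0
```

>>> apply_moves:
  commands:
    - {"dx": 0.02,"dy": 0,"dz": 0,"wx": 0,"wy": 0,"wz": 0,"jaw": 1}
    - {"dx": 0,"dy": 0,"dz": 0,"wx": 0,"wy": 0,"wz": 0,"jaw": 1}
    - {"dx": 0,"dy": 0,"dz": 0,"wx": 0,"wy": 0,"wz": 0,"jaw": 1}

```text
time_s: 20.8
position: [0.5411, -0.1841, 0.0834]
eef_rot: [0.741, 0.672, -0.001, -0.0]
ft_force: [1.1, -6.6, 0.5]
opening: 0.0134
grasp_force: 78.0
```

>>> apply_moves:
  commands:
    - {"dx": 0.02,"dy": 0,"dz": 0,"wx": 0,"wy": 0,"wz": 0,"jaw": 1}
    - {"dx": 0,"dy": 0,"dz": 0,"wx": 0,"wy": 0,"wz": 0,"jaw": 1}
    - {"dx": 0,"dy": 0,"dz": 0,"wx": 0,"wy": 0,"wz": 0,"jaw": 1}

```text
time_s: 21.1
position: [0.5411, -0.184, 0.0834]
eef_rot: [0.741, 0.672, -0.001, -0.0]
ft_force: [-0.9, -8.8, 0.9]
opening: 0.0136
grasp_force: 78.0
```

>>> apply_moves:
  commands:
    - {"dx": 0.015,"dy": 0,"dz": 0,"wx": 0,"wy": 0,"wz": 0,"jaw": 1}
    - {"dx": 0,"dy": 0,"dz": 0,"wx": 0,"wy": 0,"wz": 0,"jaw": 1}
    - {"dx": 0,"dy": 0,"dz": 0,"wx": 0,"wy": 0,"wz": 0,"jaw": 1}

```text
time_s: 21.4
position: [0.5411, -0.184, 0.0834]
eef_rot: [0.741, 0.672, -0.001, 0.0]
ft_force: [0.9, -8.1, -0.3]
opening: 0.014
grasp_force: 78.0
```

>>> apply_moves:
  commands:
    - {"dx": 0.015,"dy": 0,"dz": 0,"wx": 0,"wy": 0,"wz": 0,"jaw": 1}
    - {"dx": 0,"dy": 0,"dz": 0,"wx": 0,"wy": 0,"wz": 0,"jaw": 1}
    - {"dx": 0,"dy": 0,"dz": 0,"wx": 0,"wy": 0,"wz": 0,"jaw": 1}

```text
time_s: 21.7
position: [0.5411, -0.1839, 0.0834]
eef_rot: [0.741, 0.672, -0.001, 0.0]
ft_force: [-0.7, -10.1, 0.1]
opening: 0.0139
grasp_force: 78.0
```

Run:
```python
from plant import *
import numpy as np
f=[]
for i in range(3):
    grab_frame("side"); f.append(get_state()["ft_force"])
print(np.round(f,1))
```

```text
[[  0.2 -10.3   0.5]
 [ -1.1  -9.7   1. ]
 [ -0.  -10.1   0.5]]
```

>>> apply_moves:
  commands:
    - {"dx": 0.015,"dy": 0,"dz": 0,"wx": 0,"wy": 0,"wz": 0,"jaw": 1}
    - {"dx": 0,"dy": 0,"dz": 0,"wx": 0,"wy": 0,"wz": 0,"jaw": 1}
    - {"dx": 0,"dy": 0,"dz": 0,"wx": 0,"wy": 0,"wz": 0,"jaw": 1}

```text
time_s: 22.15
position: [0.5411, -0.1838, 0.0834]
eef_rot: [0.741, 0.672, -0.002, 0.001]
ft_force: [-0.4, -11.5, -0.2]
opening: 0.0136
grasp_force: 77.9
```

Run:
```python
from plant import *
import numpy as np
f=[]
for i in range(4):
    grab_frame("side"); f.append(get_state()["ft_force"])
print(np.round(f,1))
```

```text
[[ -1.  -11.5  -0.2]
 [ -0.4 -11.5  -0.6]
 [ -1.1 -11.6   0.4]
 [ -0.9 -10.4  -0.4]]
```

>>> apply_moves:
  commands:
    - {"dx": -0.025,"dy": 0,"dz": 0,"wx": 0,"wy": 0,"wz": 0,"jaw": 1}
    - {"dx": 0,"dy": 0,"dz": 0,"wx": 0,"wy": 0,"wz": 0,"jaw": 1}
    - {"dx": 0,"dy": 0,"dz": 0,"wx": 0,"wy": 0,"wz": 0,"jaw": 1}
  squeeze: 40

```text
time_s: 22.65
position: [0.5411, -0.1839, 0.0834]
eef_rot: [0.741, 0.672, -0.001, 0.0]
ft_force: [0.2, -8.5, -0.5]
opening: 0.0136
grasp_force: 78.0
```

>>> apply_moves:
  commands:
    - {"dx": 0,"dy": 0,"dz": 0,"wx": 0,"wy": 0,"wz": 0,"jaw": 0.5}
    - {"dx": 0,"dy": 0,"dz": 0,"wx": 0,"wy": 0,"wz": 0,"jaw": 0.3}
    - {"dx": 0,"dy": 0,"dz": 0,"wx": 0,"wy": 0,"wz": 0,"jaw": 0.2}
    - {"dx": 0,"dy": 0,"dz": 0,"wx": 0,"wy": 0,"wz": 0,"jaw": 0.1}
    - {"dx": 0,"dy": 0,"dz": 0,"wx": 0,"wy": 0,"wz": 0,"jaw": 0.1}
    - {"dx": 0,"dy": 0,"dz": 0,"wx": 0,"wy": 0,"wz": 0,"jaw": 0.1}

```text
time_s: 23.25
position: [0.5412, -0.1824, 0.0834]
eef_rot: [0.741, 0.672, -0.0, -0.001]
ft_force: [0.1, -0.4, 0.6]
opening: 0.0383
grasp_force: 0.0
```

Released with the wrist force near zero. Next I'll go straight up and check.

>>> apply_moves:
  commands:
    - {"dx": 0,"dy": 0,"dz": -0.3,"wx": 0,"wy": 0,"wz": 0,"jaw": 0.1}
    - {"dx": 0,"dy": 0,"dz": -0.5,"wx": 0,"wy": 0,"wz": 0,"jaw": 0.1}
    - {"dx": 0,"dy": 0,"dz": -0.8,"wx": 0,"wy": 0,"wz": 0,"jaw": 0.1}
    - {"dx": 0,"dy": 0,"dz": -1,"wx": 0,"wy": 0,"wz": 0,"jaw": 0.1}
    - {"dx": 0,"dy": 0,"dz": -1,"wx": 0,"wy": 0,"wz": 0,"jaw": 0.1}
    - {"dx": 0,"dy": 0,"dz": -1,"wx": 0,"wy": 0,"wz": 0,"jaw": 0.1}
    - {"dx": 0,"dy": 0,"dz": -1,"wx": 0,"wy": 0,"wz": 0,"jaw": 0.1}
    - {"dx": 0,"dy": 0,"dz": 0,"wx": 0,"wy": 0,"wz": 0,"jaw": 0.1}
    - {"dx": 0,"dy": 0,"dz": 0,"wx": 0,"wy": 0,"wz": 0,"jaw": 0.1}

```text
time_s: 24.15
position: [0.5421, -0.1829, 0.225]
eef_rot: [0.741, 0.672, 0.0, 0.001]
ft_force: [-0.1, -1.0, -0.5]
opening: 0.0382
grasp_force: 0.0
```

Run:
```python
from h import *
import cv2
t=grab_frame("top"); s=grab_frame("side")
a=cv2.resize(t[190:290,400:545],None,fx=2.7,fy=2.7,interpolation=2); b=cv2.resize(s[270:470,345:525],None,fx=2.2,fy=2.2,interpolation=2)
m=np.zeros((440,790,3),np.uint8); m[:a.shape[0],:a.shape[1]]=a; m[:b.shape[0],394:394+b.shape[1]]=b; cv2.imwrite("pics/end.png",m)
```

```text
(no output)
```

View pics/end.png

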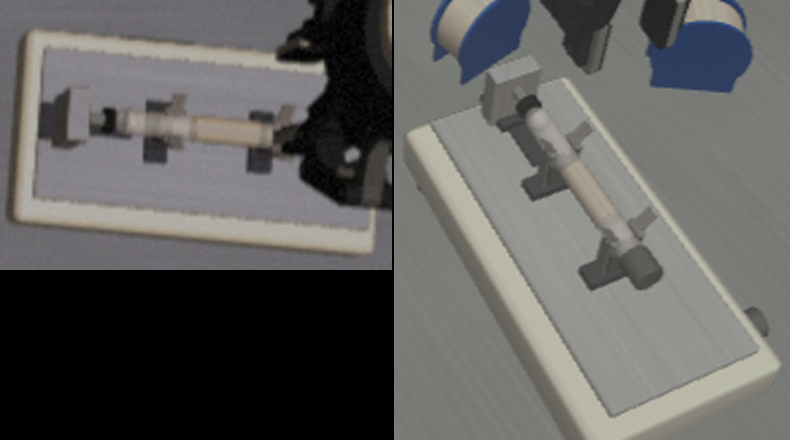

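The final picture shows the tube lying in both clips, with its foot against the pin at crop (118,121), the cap clear of clip0, and the gripper clear above. I'll hand it in.

```bash
python3 -c "from plant import *; print(sign_off())"
```

```text
the job is handed in; nothing more can be done
None
```

The long tube is snapped into both clips, was pushed to the pin's hard end with about 8 N (estimated from the wrist force), then released with its foot against the pin; the job is handed in, but no verdict came back.

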